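# Inspect a transformer under the loupe

### The job

On the electronics bench, set the loose transformer upright into the empty place in the row on the small wooden ledge, side by side, square and in line with the other two, and let go of it. Then take the loupe from its rest by the handle and hold it level with its lens centred over the transformer you just placed and at the focal height, the middle of the lens rim level with the pointer blade on the post. Finish while still holding the loupe there, still and touching nothing else, and leave the other two transformers, the flux bottle and the solder reel where they are.

Things in the scene. Friction and masses are not known exactly. Their poses are not given: they have to be found in the camera images.
- spare: the loose transformer to be placed and inspected: a block 30 (its x) x 34 (its y) x 34 mm tall, dark steel core with copper winding and six brass tags on top, about 0.11 kg; stands on the bench away from the ledge. Origin: centre of its underside, z up. The two 30 mm-apart faces (across x) are good to grip. The half turns are alike.
- bay: the empty place, at either end or in the middle of the row of three places 42 mm apart along its y (8 mm between neighbours): a flat white paper patch (26 x 30 mm) on the ledge's top, 30 mm above the bench. Origin: centre of the place on the ledge's top; x across the ledge towards the post, y along it. The placed transformer's origin belongs here, its x along this x.
- row_a: one of two identical transformers already standing in the row (30 x 34 x 34 mm); origin as for the loose one. Leave alone.
- row_b: the other transformer already standing in the row; same size. Leave alone.
- ledge: fixed low wooden ledge, top 70 mm deep (x) by 140 mm long (y), 30 mm high; origin at its centre at bench level. On its far side (+x), 110 mm from the centre line, stands a steel post, 10 mm thick and 200 mm high.
- pointer: fixed clip on the post with a flat horizontal aluminium blade (3 mm thick, 14 mm wide) pointing to the ledge; its height marks the focal height and differs each time (105 to 140 mm above the bench). Origin: tip of the blade, at mid-thickness, 78 mm behind the row's centre line; z up.
- loupe: hand loupe lying level: black bar handle 90 mm long (x) x 16 wide (y) x 14 tall, with a round steel-rimmed glass lens 64 mm across, 8 mm thick, beyond its +x end; about 0.09 kg. Origin: middle of the handle, on its axis, 37 mm above the bench at the start, free to be gripped across y from above there; balances about 20 mm towards the lens. x points to the lens, z up.
- lens (a point): centre of the loupe's lens at mid-thickness, 80 mm from the loupe's origin along its +x, same height as the handle axis
- rest: fixed dark wooden loupe rest: base plate 135 x 40 x 6 mm with two supports, 24 to 36 mm behind and 65 to 95 mm ahead of its origin along x, 30 and 33 mm high, on which handle end and lens lie; lift the loupe straight up. Origin: below the loupe's origin at bench level.
- flux: small amber flux bottle, 36 mm across, 65 mm tall, standing on the bench; origin at centre of its underside. Leave alone.
- reel: grey solder reel, 48 mm across, 42 mm tall, standing on its flange; origin at centre of its underside. Leave alone.
There are look-alikes about, which are no part of the job. Leave any green look-alike of the spare alone.

How it is judged:
By the outcome, as a careful person would: the job done as asked, in the order asked, and still so for the second after the job is handed in, while the arm keeps its last pose, push and grip.
It also fails if it takes over 58 s, if anything falls off the work surface, if the arm or the gripper's body presses on something with over 40 N, if the wrist force passes 120 N, or if a joint passes its speed limit or range.

### The arm

A 6-joint arm with a two-finger parallel gripper is mounted at the origin on the work surface. World frame = base frame: x ahead of the robot, y to its left, z up, the work surface at z = 0. Lengths are in m, angles in degrees, forces in N, time in s.
With the tool pointing down it reaches from about 0.375 to 0.9 m from the base axis. Payload 3.1 kg.
Tool frame: the origin (TCP) lies on the centre line of the jaws, within the pads' length; the fingertips stand 25 mm ahead of it and the grasp point (between the pads) lies 6 mm ahead of it; y points along the fingers, x is the direction in which the jaws open and shut, and the axes are right-handed (so a half turn about y gives the same grasp; the last joint's range is limited). The gripper opens to 87 mm and grips with 3 to 60 N. Pads are 19 mm wide; open, the fingers measure 117 mm over their backs; the gripper's body (75 mm by 190 mm) begins 51 mm behind the grasp point.
Start: joints at [-80.758, 30.224, 82.088, -0, 67.689, -10.227], TCP at [0.208, -0.589, 0.217] pointing down, gripper open.
Joint ranges: [-176.69, 176.69], [-43.24, 126.21], [12.49, 139.97], [-82, 262], [0, 151.66], [-163.58, 163.58]. Speed limits (degrees/s): [159.86, 159.86, 180, 180, 180, 180].

### API

Orientations are given as a 3x3 rotation matrix whose columns are the frame's x, y, z axes.
In Python, from rig import * gives the robot as it stands.
- The arm moves only by the tool play_rows, never from a script. Its argument "commands" is a list of rows, each a list of 2 entries, a list of its own where there are three numbers: the shift along the world's x, y, z in m, then the turn, a rotation vector about the world's x, y, z in rad. A call has 1 to 10 rows; each row is the pose to reach, as a shift and turn from the pose commanded when the call began; what a row does not reach only later rows make up. A row lasts 1/8 s, in which the tool goes at most 62.5 mm and 10.7 degrees, less where a joint would pass 70% of its speed; a pose out of reach is approached as far as the arm can. A call with a gripper value outside its range is refused whole. "gripper" is the finger opening in m, from 0 to 0.087, set as the call begins (left out, the last holds). The fingers move at their own pace and stop on an object; the grip force is fixed at half the most. Time passes only in rows, so rows that repeat a pose let the fingers close. It gives the time, the measured TCP pose, the force and the opening at its end, in the units of the state.
- read_state(): the state, without advancing time (a new reading comes with each control period).
- capture(name): name is "scene" or "top" or "wrist"; returns a dict with "frame" (384x512x3 uint8, red, green, blue), "depth" (384x512 float32, m along the optical axis (not along the pixel's ray), 0 where there is no reading), "mtx" (3x3 intrinsics, pixels), "cam_to_world" (4x4, takes a point from camera to world coordinates); the wrist camera has in their place "hand_eye" (4x4, takes a point from camera to tool coordinates, whose origin is the TCP and whose axes are the tool frame's). Camera axes: x right, y down, z forward; pixel columns grow to the right and rows downward; lengths in m; the calibration is good to about 2 mm. A picture is of the moment at which its call begins: read the wrist's pose just before it.
- hand_in(): hands the job in, once; it reports no verdict.
The state is a dict: "time_s": time; "joint_positions": joint angles; "qvel": joint speeds; "tau": joint torques, N m; "position": TCP position; "tcp_rot": TCP orientation; "force": force on the tool from outside, world axes, zero at the start; "moment": the same for the moment, N m; "opening": opening from 0.0 (shut) to 1.0 (fully open).
Only numpy, scipy, OpenCV 4.12 (cv2) and the standard library are available. Lean on these libraries where they do the work, as an engineer would, in place of code of your own. Each camera call takes 0.05 s, during which the arm holds its last target. There are 200 camera calls.

## Working session

There is one attempt and no reset: what is moved stays moved. The work goes in short steps, Python scripts to look and compute and a tool call to move; the robot and the scene stay as the last step left them, time stands still between calls to the robot, and variables do not carry over. Pictures are saved under pics/ and viewed, about 8 in all and at most 12, crops included, and the job is handed in when it is done.

Besides the shell and the picture viewer there is one more tool, called after "Emit:" as name([rows], argument=value, ...), one row to a line, values as JSON. play_rows: Moves the arm, as the interface text tells. Its arguments: {"type":"object","properties":{"commands":{"type":"array"},"gripper":{"type":"number"}},"required":["commands"]}

```bash
mkdir -p pics
python3 - <<'E'
from rig import *
import cv2,numpy as np
s=read_state();print(s['time_s'],s['position'],np.round(s['tcp_rot'],3).tolist())
for n in ("scene","top"):
    c=capture(n);np.savez(f'{n}.npz',**c);cv2.imwrite(f'pics/{n}0.png',c['frame'][:,:,::-1]);print(n,c['mtx'].tolist(),np.round(c['cam_to_world'],3).tolist())
E
```

```text
0.0 [ 0.20821909 -0.58852014  0.21558386] [[0.333, -0.0, 0.943], [-0.943, 0.002, 0.333], [-0.002, -1.0, 0.0]]
scene [[397.6484229079568, 0.0, 256.8445118288633], [0.0, 397.6484229079568, 184.79017143552622], [0.0, 0.0, 1.0]] [[-0.848, 0.368, -0.38, 0.975], [0.529, 0.564, -0.634, 0.683], [-0.019, -0.739, -0.673, 0.826], [0.0, 0.0, 0.0, 1.0]]
top [[483.92377829287113, 0.0, 256.4387617846265], [0.0, 483.92377829287113, 189.26695844085634], [0.0, 0.0, 1.0]] [[-0.008, -0.994, 0.111, 0.456], [-1.0, 0.008, -0.003, -0.005], [0.002, -0.111, -0.994, 1.253], [0.0, 0.0, 0.0, 1.0]]
```

View pics/scene0.png

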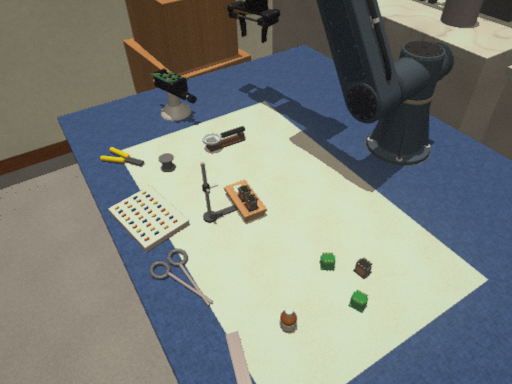

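View pics/top0.png

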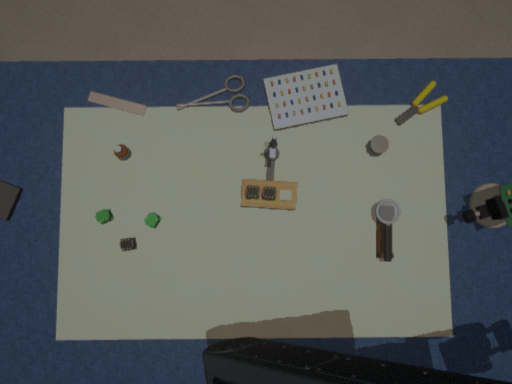

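The views show the spare, dark with brass tags, at top (128,244) / scene (363,267). Two green look-alikes are at top (104,216) and (152,220); leave those. The other candidates are the two row transformers at top (252,191) and (269,193). The empty patch is at (285,195), the pointer and post near (272,150), the loupe lens at (387,212) with its handle at (388,240), the flux bottle at (121,152) and the reel at (379,145).

```bash
cat > h.py <<'E'
import numpy as np,cv2
def cloud(c,T):
    d=c['depth'];v,u=np.mgrid[:d.shape[0],:d.shape[1]];K=c['mtx']
    P=np.stack([(u-K[0,2])/K[0,0]*d,(v-K[1,2])/K[1,1]*d,d],-1)
    return P@T[:3,:3].T+T[:3,3]
def ray(c,T,uv,z):
    K=c['mtx'];r=T[:3,:3]@np.array([(uv[0]-K[0,2])/K[0,0],(uv[1]-K[1,2])/K[1,1],1]);o=T[:3,3]
    return o+r*(z-o[2])/r[2]
def rect(p):
    (c,s,a)=cv2.minAreaRect((p[:,:2]*1000).astype(np.float32));return np.round(c,1),np.round(s,1),round(a,1)
E
python3 - <<'E'
from h import *
for n in ('top','scene'):
    c=dict(np.load(n+'.npz'));T=c['cam_to_world'];P=cloud(c,T)
    print(n,'table z',np.median(P[200:260,180:230,2]) if n=='top' else '')
    boxes=dict(spare=(118,234,138,254),ledge=(236,174,302,214),loupe=(370,195,405,265),post=(262,135,282,180),flux=(110,140,132,162),reel=(365,133,392,157)) if n=='top' else dict(spare=(352,255,375,280),ledge=(222,178,268,220),post=(200,160,240,222),loupe=(200,125,248,152))
    for k,(a,b,e,f) in boxes.items():
        q=P[b:f,a:e].reshape(-1,3);I=c['frame'][b:f,a:e].reshape(-1,3).astype(int)
        for lo,hi in ((.012,.045),(.024,.045),(.05,.09),(.09,.22)):
            m=(q[:,2]>lo)&(q[:,2]<hi)
            if m.sum()>5: print(k,lo,m.sum(),rect(q[m]),'med',np.round(np.median(q[m],0),3))
    if n=='top': 
        I=c['frame'].astype(int)
        for nm,uv,z in (('patch',(285.5,195),.03),('a',(252,191),.064),('b',(269,193),.064),('lens',(387.5,212),.037),('spare',(128,244),.034)): print(nm,np.round(ray(c,T,uv,z),3))
f=lambda n,b,k:cv2.resize(cv2.imread(f'pics/{n}0.png')[b[1]:b[3],b[0]:b[2]],None,fx=k,fy=k,interpolation=cv2.INTER_CUBIC)
A=f('top',(95,205,175,260),5);B=f('top',(230,130,310,220),4);C=f('scene',(190,110,280,225),4);D=f('top',(360,190,410,270),4)
im=np.zeros((600,800,3),np.uint8);im[:275,:400]=A;im[275:275+325,:320]=B[:325];im[:460,400:760]=C;im[462:600,400:600]=D[:138];cv2.imwrite('pics/crop1.png',im)
E
```

```text
top table z 3.6202148394059996e-05
spare 0.012 165 (array([456.9, 319. ]), array([30., 34.]), 3.4) med [0.457 0.318 0.031]
spare 0.024 152 (array([456.9, 319.7]), array([29.8, 33.3]), 5.2) med [0.457 0.319 0.031]
ledge 0.012 1211 (array([580.5, -38.9]), array([139.9,  70.8]), 85.9) med [ 0.575 -0.05   0.029]
ledge 0.024 1180 (array([580.5, -39. ]), array([139.9,  70.7]), 85.9) med [ 0.576 -0.05   0.029]
ledge 0.05 291 (array([581.6, -18.8]), array([74.7, 29.7]), 86.4) med [ 0.582 -0.022  0.061]
loupe 0.012 795 (array([ 487.4, -341.3]), array([154.6,  63.2]), 5.1) med [ 0.519 -0.334  0.04 ]
loupe 0.024 788 (array([ 487.4, -341.3]), array([154.6,  63.2]), 5.1) med [ 0.519 -0.334  0.04 ]
post 0.012 9 (array([688.3, -51.8]), array([30.7, 24.6]), 8.6) med [ 0.683 -0.049  0.013]
post 0.09 152 (array([679.2, -46.2]), array([40. , 28.9]), 22.3) med [ 0.686 -0.046  0.122]
flux 0.012 133 (array([692.5, 336.1]), array([32.4, 36.4]), 67.7) med [0.687 0.33  0.038]
flux 0.024 111 (array([692.6, 336.4]), array([31.8, 36.4]), 67.7) med [0.687 0.331 0.039]
flux 0.05 52 (array([692.5, 337.6]), array([
[... 713 characters left out ...]
1.2]), 85.5) med [ 0.598 -0.029  0.032]
ledge 0.05 232 (array([586.3, -20.1]), array([78.4, 31. ]), 85.6) med [ 0.588 -0.015  0.063]
post 0.012 329 (array([639.9, -76.2]), array([134. , 103.2]), 60.3) med [ 0.61  -0.063  0.031]
post 0.024 277 (array([631.3, -78.1]), array([122.2,  90.1]), 60.3) med [ 0.607 -0.073  0.032]
post 0.05 55 (array([643.6, -47.5]), array([110.7,  17.9]), 3.0) med [ 0.694 -0.048  0.064]
post 0.09 195 (array([684. , -48.5]), array([41.5, 26.8]), 23.8) med [ 0.694 -0.047  0.127]
loupe 0.012 335 (array([ 490.8, -344.3]), array([155.4,  67.1]), 5.9) med [ 0.524 -0.331  0.041]
loupe 0.024 291 (array([ 490.8, -344.3]), array([155.4,  67.1]), 5.9) med [ 0.523 -0.332  0.042]
```

View pics/crop1.png

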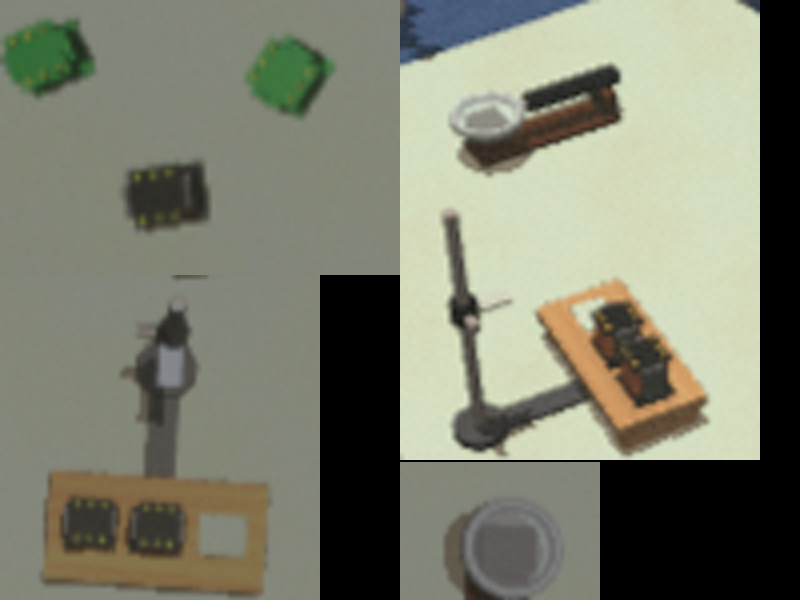

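The crop confirms the choice: the dark block with brass tags is the spare, and both green ones are look-alikes. The patch is free at the −y end of the row. The pieces fit the given sizes: spare 30x34, ledge 140x71. First I go above the spare.

Emit:
play_rows([
  [[0.25, 0.49, 0.06], [0, 0, 1.3]],
  [[0.25, 0.49, 0.06], [0, 0, 1.3]],
  [[0.25, 0.49, 0.06], [0, 0, 1.3]],
  [[0.25, 0.49, 0.06], [0, 0, 1.3]],
  [[0.25, 0.49, 0.06], [0, 0, 1.3]],
  [[0.25, 0.49, 0.06], [0, 0, 1.3]],
  [[0.25, 0.49, 0.06], [0, 0, 1.3]],
  [[0.25, 0.49, 0.06], [0, 0, 1.3]],
  [[0.25, 0.49, 0.06], [0, 0, 1.3]],
  [[0.25, 0.49, 0.06], [0, 0, 1.3]],
])

```text
time_s: 1.35
position: [0.4592, -0.0961, 0.2768]
tcp_rot: [[0.997, 0.001, -0.075], [0.075, 0.0, 0.997], [0.001, -1.0, 0.0]]
force: [0.3, -0.2, 0.7]
opening: 0.999
```

Emit:
play_rows([
  [[0, 0.415, -0.06], [0, 0, 0]],
  [[0, 0.415, -0.06], [0, 0, 0]],
  [[0, 0.415, -0.06], [0, 0, 0]],
  [[0, 0.415, -0.06], [0, 0, 0]],
  [[0, 0.415, -0.06], [0, 0, 0]],
  [[0, 0.415, -0.06], [0, 0, 0]],
  [[0, 0.415, -0.06], [0, 0, 0]],
  [[0, 0.415, -0.06], [0, 0, 0]],
  [[0, 0.415, -0.06], [0, 0, 0]],
])

```text
time_s: 2.48
position: [0.4583, 0.3142, 0.2161]
tcp_rot: [[0.998, -0.001, -0.068], [0.068, -0.001, 0.998], [-0.001, -1.0, -0.001]]
force: [-0.3, -0.0, 0.9]
opening: 0.999
```

```bash
cat >> h.py <<'E'
def wrist():
    from rig import read_state,capture
    s=read_state();c=capture('wrist');T=np.eye(4);T[:3,:3]=s['tcp_rot'];T[:3,3]=s['position']
    return s,c,T@c['hand_eye']
E
python3 - <<'E'
from h import *
s,c,T=wrist();P=cloud(c,T)
print(s['time_s'],s['position'],np.round(s['tcp_rot'],3).tolist());print(np.round(c['hand_eye'],3).tolist())
I=c['frame'];cv2.imwrite('pics/w1.png',I[:,:,::-1])
hsv=cv2.cvtColor(I,cv2.COLOR_RGB2HSV);green=(hsv[...,0]>45)&(hsv[...,0]<80)&(hsv[...,1]>120)
near=(np.abs(P[...,0]-.457)<.04)&(np.abs(P[...,1]-.317)<.04)
print('table',np.median(P[...,2]))
for lo,hi in((.012,.05),(.028,.034),(.024,.045)):
    m=near&~green&(P[...,2]>lo)&(P[...,2]<hi)&(c['depth']>.05);print(lo,m.sum(),rect(P[m]) if m.sum()>5 else '')
for n in('top','scene'):
    d=dict(np.load(n+'.npz'));Q=cloud(d,d['cam_to_world']).reshape(-1,3);col=d['frame'].reshape(-1,3).astype(int)
    m=(abs(Q[:,0]-.672)<.035)&(abs(Q[:,1]+.045)<.03)&(Q[:,2]>.08)
    print(n);print(np.round(np.c_[Q[m]*1000,col[m]])[::6].astype(int).tolist())
E
```

```text
2.475 [0.45832369 0.31424941 0.21606821] [[0.998, -0.001, -0.068], [0.068, -0.001, 0.998], [-0.001, -1.0, -0.001]]
[[1.0, -0.002, 0.0, -0.0], [-0.0, -0.284, 0.959, -0.168], [-0.002, -0.959, -0.284, 0.078], [0.0, 0.0, 0.0, 1.0]]
table 0.0009361702094817792
0.012 528 (array([458.4, 318.6]), array([29.9, 34.2]), 8.8)
0.028 491 (array([458.4, 318.6]), array([30., 34.]), 10.0)
0.024 507 (array([458.4, 318.7]), array([30. , 34.1]), 10.0)
top
[[695, -45, 198, 128, 125, 115], [692, -52, 198, 127, 125, 115], [689, -43, 194, 83, 83, 79], [686, -45, 196, 62, 61, 59], [687, -50, 182, 60, 60, 55], [687, -51, 169, 56, 56, 51], [687, -51, 160, 54, 52, 48], [694, -36, 117, 108, 104, 96], [686, -49, 152, 47, 46, 40], [690, -34, 121, 119, 115, 109], [685, -47, 148, 51, 48, 44], [689, -29, 118, 110, 106, 97], [688, -43, 123, 40, 39, 36], [686, -39, 120, 50, 50, 45], [685, -53, 122, 53, 53, 49], [682, -50, 124, 63, 62, 59], [681, -48, 119, 87, 88, 91], [679, -48, 116, 128, 131, 136], [677, -48, 117, 130, 134, 140], [675, -48, 112, 131, 135, 140], [671, -48, 120, 130, 134, 139], [669, -48, 118, 131, 135,
[... 487 characters left out ...]
50, 80, 74, 68], [697, -45, 145, 82, 76, 70], [690, -48, 136, 85, 80, 72], [694, -47, 136, 81, 76, 69], [669, -54, 117, 211, 214, 190], [696, -50, 131, 83, 76, 71], [678, -52, 120, 215, 219, 195], [664, -45, 119, 213, 213, 189], [692, -47, 127, 78, 75, 67], [675, -47, 119, 212, 210, 185], [702, -50, 127, 107, 111, 95], [688, -43, 125, 42, 41, 38], [671, -44, 115, 151, 153, 135], [693, -40, 126, 35, 35, 30], [703, -44, 124, 33, 35, 31], [685, -46, 114, 86, 86, 76], [695, -37, 122, 156, 145, 133], [698, -44, 115, 36, 36, 31], [699, -43, 112, 41, 43, 36], [696, -45, 105, 73, 69, 62], [693, -44, 101, 80, 76, 69], [696, -47, 93, 80, 76, 69], [691, -47, 87, 98, 95, 85], [693, -44, 82, 74, 72, 65]]
```

View pics/w1.png

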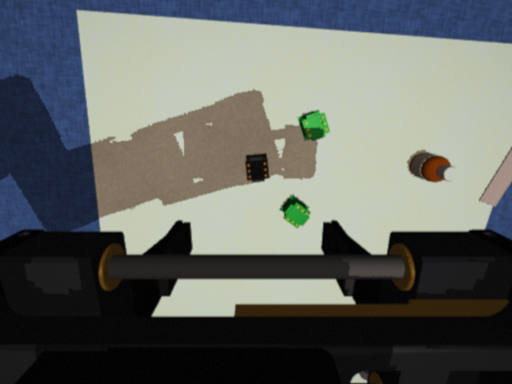

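Run:
```python
from h import *
from rig import *
from scipy.spatial.transform import Rotation as R
s=read_state();print(s['time_s'],s['position'],np.degrees(np.arctan2(s['tcp_rot'][1][0],s['tcp_rot'][0][0])))
y=np.radians(8);t=R.from_rotvec(np.radians(15)*np.array([np.cos(y),np.sin(y),0]))*R.from_euler('z',4.1,degrees=True)
print(t.as_rotvec())
# yaw of spare from top-face silhouette in wrist
s,c,T=wrist();P=cloud(c,T);m=((abs(P[...,0]-.4584)<.03)&(abs(P[...,1]-.3186)<.03)&(P[...,2]>.028)).astype(np.uint8)
ct=max(cv2.findContours(m,0,2)[0],key=cv2.contourArea)[:,0]
q=np.array([ray(c,T,p,.034) for p in ct]);print(rect(q))
```

```text
2.525 [0.45849946 0.31397536 0.21631948] 3.8612388879957105
[0.26044432 0.02714403 0.07114925]
(array([471.7,  22.9]), array([463.3, 161.9]), 3.8)
```

Emit:
play_rows([
  [[0, 0.003, -0.1], [0.26, 0.027, 0.071]],
  [[0, 0.003, -0.1], [0.26, 0.027, 0.071]],
  [[0, 0.003, -0.1], [0.26, 0.027, 0.071]],
  [[0, 0.003, -0.15], [0.26, 0.027, 0.071]],
  [[0, 0.003, -0.15], [0.26, 0.027, 0.071]],
  [[0, 0.003, -0.184], [0.26, 0.027, 0.071]],
  [[0, 0.003, -0.184], [0.26, 0.027, 0.071]],
  [[0, 0.003, -0.184], [0.26, 0.027, 0.071]],
  [[0, 0.003, -0.184], [0.26, 0.027, 0.071]],
])

```text
time_s: 3.7
position: [0.4595, 0.3193, 0.0346]
tcp_rot: [[0.99, -0.033, -0.136], [0.14, 0.257, 0.956], [0.004, -0.966, 0.259]]
force: [0.8, 0.1, -0.4]
opening: 1.0
```

Emit:
play_rows([
  [[0, 0, 0], [0, 0, 0]],
  [[0, 0, 0], [0, 0, 0]],
  [[0, 0, 0], [0, 0, 0]],
  [[0, 0, 0], [0, 0, 0]],
  [[0, 0, 0], [0, 0, 0]],
  [[0, 0, 0], [0, 0, 0]],
  [[0, 0, 0], [0, 0, 0]],
  [[0, 0, 0], [0, 0, 0]],
  [[0, 0, 0], [0, 0, 0]],
], gripper=0.015)

```text
time_s: 4.82
position: [0.4583, 0.3187, 0.0325]
tcp_rot: [[0.99, -0.036, -0.135], [0.14, 0.256, 0.957], [0.0, -0.966, 0.258]]
force: [0.0, 1.1, -0.3]
opening: 0.184
```

Emit:
play_rows([
  [[0, 0, 0.05], [0, 0, 0]],
  [[0, 0, 0.1], [0, 0, 0]],
  [[0, 0, 0.15], [0, 0, 0]],
  [[0, 0, 0.15], [0, 0, 0]],
  [[0, 0, 0.15], [0, 0, 0]],
])

```text
time_s: 5.45
position: [0.4577, 0.3186, 0.1823]
tcp_rot: [[0.99, -0.037, -0.135], [0.14, 0.256, 0.957], [-0.0, -0.966, 0.258]]
force: [-0.6, -0.4, -0.0]
opening: 0.171
```

Run:
```python
from h import *
s,c,T=wrist();cv2.imwrite('pics/w2.png',c['frame'][:,:,::-1]);print(s['position'],s['force'],s['opening'])
```

```text
[0.45770425 0.31858433 0.18229241] [-0.63213902 -0.38529926 -0.0470757 ] 0.17091418744888867
```

View pics/w2.png

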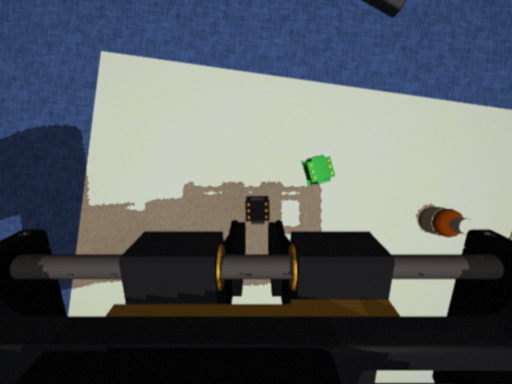

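Run:
```python
from h import *
from rig import *
s,c,T=wrist();P=cloud(c,T);print(c['mtx'].tolist(),s['position'])
m=(abs(P[...,0]-.458)<.06)&(abs(P[...,1]-.32)<.06)&(P[...,2]>.024)&(P[...,2]<.06)
v,u=np.nonzero(m);print(u.min(),u.max(),v.min(),v.max(),m.sum(),rect(P[m]),np.median(P[m],0))
v,u=210,257;print('spare px',P[v,u],c['depth'][v,u],T[:3,3])
t=capture('top');Q=cloud(t,t['cam_to_world']);q=Q[234:254,118:138].reshape(-1,3);q=q[(q[:,2]>.02)&(q[:,2]<.04)];print(rect(q),len(q))
cv2.imwrite('pics/t2.png',cv2.resize(t['frame'][190:270,80:190,::-1],None,fx=6,fy=6,interpolation=cv2.INTER_CUBIC))
```

```text
[[266.5695429969816, 0.0, 256.3514026927824], [0.0, 266.5695429969816, 192.14663050151316], [0.0, 0.0, 1.0]] [0.45723954 0.31842284 0.1814978 ]
246 311 168 223 606 (array([484.4, 336.9]), array([101.5,  36. ]), 34.9) [0.45871934 0.31954484 0.03139849]
spare px [0.45746263 0.31904126 0.03214153] 0.33214867 [0.45291015 0.34985503 0.36357484]
(array([458.1, 316. ]), array([27.5,  2.4]), 9.0) 13
```

View pics/t2.png

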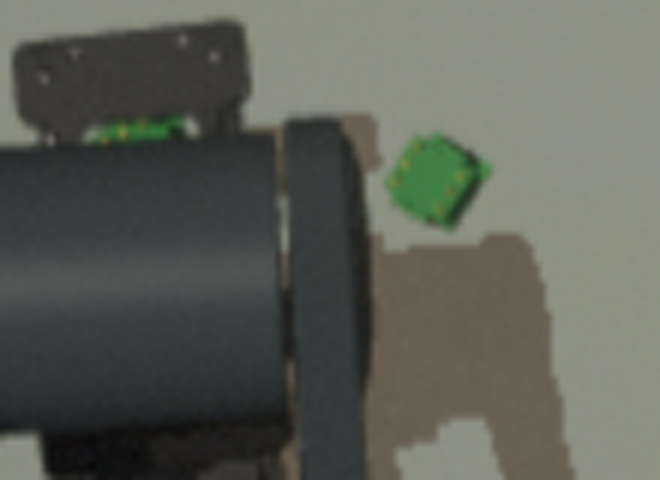

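The fingers shut on nothing (opening 0.17 = 15 mm), and the spare still stands at (0.458, 0.319). I will reopen, go down the same way and look before closing.

Emit:
play_rows([
  [[0, 0, 0], [0, 0, 0]],
  [[0, 0, 0], [0, 0, 0]],
  [[0, 0, 0], [0, 0, 0]],
  [[0, 0, 0], [0, 0, 0]],
  [[0, 0, 0], [0, 0, 0]],
  [[0, 0, 0], [0, 0, 0]],
], gripper=0.06)

```text
time_s: 6.35
position: [0.4583, 0.3188, 0.1826]
tcp_rot: [[0.99, -0.036, -0.135], [0.14, 0.256, 0.957], [0.0, -0.966, 0.258]]
force: [-0.4, 0.2, 0.9]
opening: 0.673
```

Emit:
play_rows([
  [[0, 0, -0.06], [0, 0, 0]],
  [[0, 0, -0.12], [0, 0, 0]],
  [[0, 0, -0.15], [0, 0, 0]],
  [[0, 0, -0.15], [0, 0, 0]],
  [[0, 0, -0.15], [0, 0, 0]],
])

```text
time_s: 6.98
position: [0.4593, 0.3191, 0.0336]
tcp_rot: [[0.99, -0.034, -0.136], [0.14, 0.256, 0.956], [0.002, -0.966, 0.259]]
force: [-1.0, -0.9, -0.1]
opening: 0.687
```

Run:
```python
from h import *
s,c,T=wrist();P=cloud(c,T);print(s['position'],s['opening'],s['force'])
I=c['frame'][:,:,::-1];I=cv2.resize(I[130:330,130:390],None,fx=3,fy=3,interpolation=cv2.INTER_CUBIC);cv2.imwrite('pics/w3.png',I)
for v in range(190,300,8):print(v,[ (np.round(P[v,u]*1000).astype(int)).tolist() for u in (215,235,257,280,295)])
```

```text
[0.45927617 0.31908387 0.03356168] 0.6872912633748282 [-0.9631493  -0.93860424 -0.07911198]
190 [[422, 342, -1], [438, 344, 0], [456, 347, 1], [474, 349, 0], [486, 351, 0]]
198 [[423, 336, 1], [439, 338, 0], [457, 340, 1], [475, 343, -1], [487, 344, 0]]
206 [[424, 329, 0], [440, 331, -1], [457, 336, 26], [476, 336, 1], [488, 338, 0]]
214 [[425, 323, 0], [443, 329, 32], [458, 331, 31], [477, 330, 0], [489, 332, 0]]
222 [[426, 316, 1], [444, 323, 31], [459, 325, 32], [478, 324, 2], [490, 325, 0]]
230 [[427, 310, 1], [444, 318, 32], [459, 320, 32], [479, 317, 1], [491, 319, 1]]
238 [[427, 303, 0], [445, 312, 31], [460, 314, 32], [480, 310, -1], [492, 312, 0]]
246 [[428, 297, 0], [446, 307, 32], [461, 309, 31], [454, 350, 216], [493, 306, 1]]
254 [[429, 290, 0], [445, 293, 1], [462, 303, 31], [481, 298, 1], [494, 299, -1]]
262 [[445, 324, 130], [451, 325, 130], [458, 326, 130], [465, 327, 130], [470, 328, 131]]
270 [[445, 322, 132], [451, 323, 132], [458, 323, 130], [466, 324, 131], [470, 325, 131]]
278 [[445, 319, 130], [452, 320, 130], [459, 321, 130], [466, 322, 130], [471, 322, 130]]
286 [[433, 264, 0], [449, 266, 0], [467, 269, 0], [485, 271, 0], [497, 274, 1]]
294 [[434, 258, 0], [450, 260, 0], [468, 262, 0], [486, 265, 1], [498, 266, 0]]
```

View pics/w3.png

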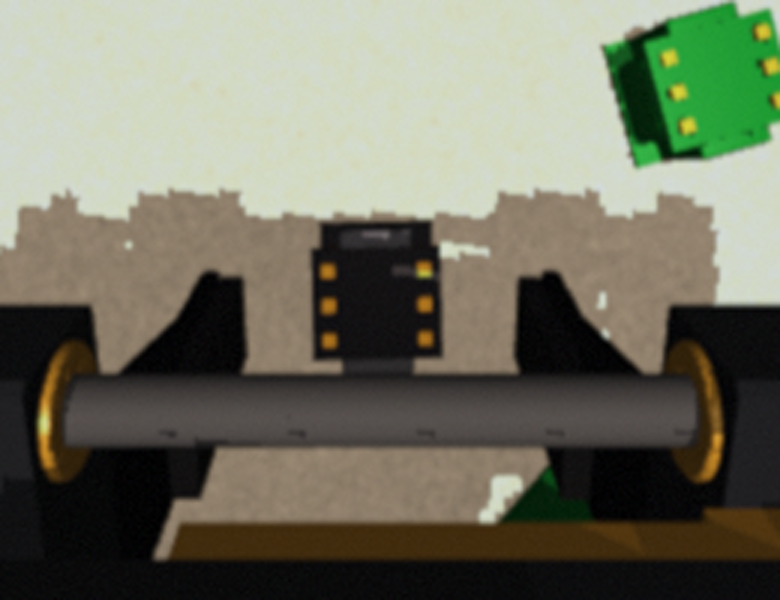

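Emit:
play_rows([
  [[0, 0, 0], [0, 0, 0]],
  [[0, 0, 0], [0, 0, 0]],
  [[0, 0, 0], [0, 0, 0]],
  [[0, 0, 0], [0, 0, 0]],
  [[0, 0, 0], [0, 0, 0]],
], gripper=0.022)

```text
time_s: 7.65
position: [0.4583, 0.3188, 0.0326]
tcp_rot: [[0.99, -0.036, -0.135], [0.14, 0.256, 0.957], [0.0, -0.966, 0.258]]
force: [-0.1, -0.4, -0.4]
opening: 0.276
```

Run:
```python
from h import *
s,c,T=wrist();P=cloud(c,T);print(s['position'],s['opening'],s['force'])
I=c['frame'][:,:,::-1];I=cv2.resize(I[130:330,130:390],None,fx=3,fy=3,interpolation=cv2.INTER_CUBIC);cv2.imwrite('pics/w4.png',I)
```

```text
[0.45832252 0.31877514 0.03257298] 0.2762083231756458 [-0.0726832  -0.42183131 -0.43838526]
```

View pics/w4.png

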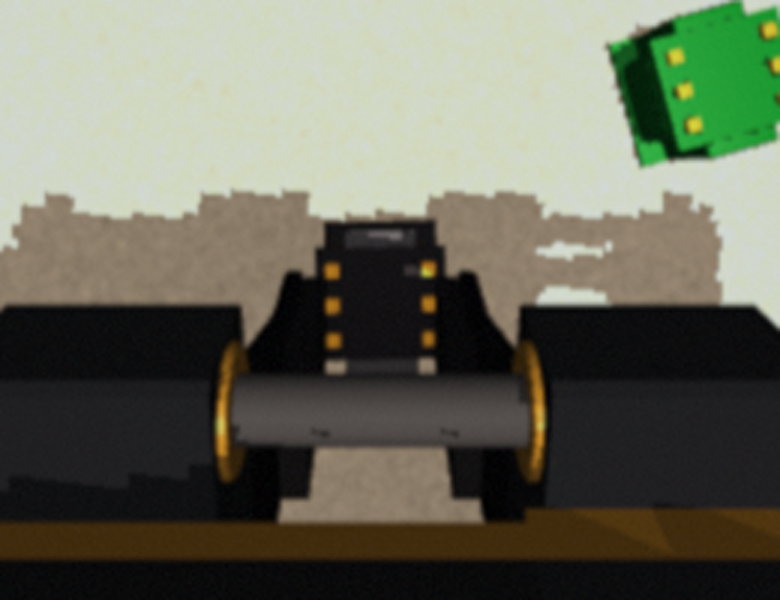

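Emit:
play_rows([
  [[0, 0, 0], [0, 0, 0]],
  [[0, 0, 0], [0, 0, 0]],
  [[0, 0, 0], [0, 0, 0]],
  [[0, 0, 0], [0, 0, 0]],
], gripper=0.0)

```text
time_s: 8.2
position: [0.4583, 0.3188, 0.0325]
tcp_rot: [[0.99, -0.036, -0.135], [0.14, 0.256, 0.957], [0.0, -0.966, 0.258]]
force: [-0.6, 0.9, 0.2]
opening: 0.008
```

Emit:
play_rows([
  [[0, 0, 0.005], [0, 0, 0]],
  [[0, 0, 0.01], [0, 0, 0]],
  [[0, 0, 0.015], [0, 0, 0]],
  [[0, 0, 0.015], [0, 0, 0]],
])

```text
time_s: 8.7
position: [0.4587, 0.3189, 0.0482]
tcp_rot: [[0.99, -0.035, -0.136], [0.14, 0.256, 0.956], [0.002, -0.966, 0.259]]
force: [0.0, 0.6, -0.4]
opening: 0.005
```

Run:
```python
from h import *
s,c,T=wrist();P=cloud(c,T);print(s['position'],s['opening'],s['force'])
I=c['frame'][:,:,::-1];I=cv2.resize(I[130:330,130:390],None,fx=3,fy=3,interpolation=cv2.INTER_CUBIC);cv2.imwrite('pics/w5.png',I)
for v in range(198,262,8):print(v,[ (np.round(P[v,u]*1000).astype(int)).tolist() for u in (215,235,243,257,270,280)])
```

```text
[0.45873679 0.3188884  0.04818209] 0.005444170963004792 [ 0.02595382  0.58777803 -0.38378168]
198 [[420, 334, -1], [437, 337, 0], [444, 338, -1], [456, 339, 0], [467, 341, -1], [476, 342, 0]]
206 [[421, 327, 0], [438, 330, 1], [445, 331, 2], [457, 335, 30], [468, 334, 3], [477, 335, 0]]
214 [[422, 321, 0], [439, 323, 0], [447, 327, 31], [458, 329, 32], [467, 330, 33], [478, 328, 0]]
222 [[423, 314, 0], [440, 316, 1], [449, 325, 59], [458, 323, 32], [466, 328, 59], [479, 321, 0]]
230 [[424, 307, 0], [441, 309, 1], [450, 322, 71], [458, 323, 68], [466, 325, 72], [480, 315, 2]]
238 [[443, 331, 141], [449, 331, 140], [451, 320, 81], [459, 321, 80], [466, 322, 81], [464, 333, 140]]
246 [[444, 329, 146], [450, 330, 146], [452, 330, 142], [459, 316, 78], [461, 331, 144], [464, 332, 146]]
254 [[444, 328, 151], [450, 329, 151], [453, 328, 147], [459, 315, 95], [461, 329, 146], [464, 331, 152]]
```

Run:
```python
from h import *
s,c,T=wrist();P=cloud(c,c['hand_eye'])*1000
for v in range(206,262,4):print(v,[ (np.round(P[v,u]).astype(int)).tolist() for u in (236,244,250,257,264,270,276)])
print(c['hand_eye'].tolist())
```

```text
206 [[-18, 49, 1], [-11, 47, 2], [-5, 22, 11], [0, 21, 11], [6, 21, 11], [12, 49, 1], [17, 49, 1]]
210 [[-18, 49, -3], [-11, 46, -1], [-5, 20, 8], [0, 20, 8], [6, 22, 7], [10, 19, 8], [14, 19, 9]]
214 [[-15, 19, 5], [-9, 19, 5], [-5, 18, 6], [0, 18, 6], [5, 19, 5], [10, 18, 6], [14, 19, 5]]
218 [[-18, 47, -9], [-9, 19, 2], [-5, 18, 3], [0, 18, 3], [5, 18, 3], [10, 15, 4], [14, 18, 3]]
222 [[-18, 46, -12], [-8, -9, 11], [-5, 17, 0], [0, 16, 0], [5, 17, 0], [9, -8, 10], [14, 17, 0]]
226 [[-18, 46, -16], [-8, -16, 11], [-4, -12, 9], [0, -12, 9], [5, -11, 9], [8, -14, 10], [14, 17, -3]]
230 [[-18, 44, -19], [-8, -21, 10], [-4, -18, 9], [0, -18, 9], [4, -18, 9], [8, -21, 10], [14, 16, -6]]
234 [[-7, -83, 37], [-7, -25, 10], [-4, -23, 9], [0, -23, 9], [4, -24, 9], [8, -27, 11], [7, -83, 38]]
238 [[-7, -85, 37], [-7, -31, 10], [-4, -29, 9], [0, -29, 9], [4, -28, 9], [7, -31, 10], [6, -86, 37]]
242 [[-7, -88, 37], [-7, -36, 10], [-4, -34, 9], [0, -30, 7], [4, -34, 9], [7, -37, 11], [6, -89, 38]]
246 [[-7, -93, 38], [-4, -89, 36], [-4, -39, 9], [0, -30, 5], [4, -37, 8], [4, -89, 36], [6, -91, 37]]
250 [[-6, -95, 38], [-4, -90, 35], [-4, -44, 10], [0, -43, 9], [4, -43, 9], [4, -91, 36], [6, -94, 37]]
254 [[-6, -97, 37], [-4, -90, 33], [-3, -47, 9], [0, -46, 9], [4, -47, 9], [4, -92, 35], [6, -97, 37]]
258 [[-6, -97, 36], [-4, -91, 33], [-2, -90, 32], [0, -91, 33], [2, -91, 33], [4, -94, 34], [6, -98, 37]]
[[0.9999986561539196, -0.0015710955108082813, 0.0004683473588707335, -0.0002914180053736337], [-0.0008949701812931099, -0.28380119732882353, 0.9588827245409619, -0.16772964829958087], [-0.0013735788027046882, -0.9588818551070926, -0.2838022220273314, 0.07762623380386341], [0.0, 0.0, 0.0, 1.0]]
```

View pics/w5.png

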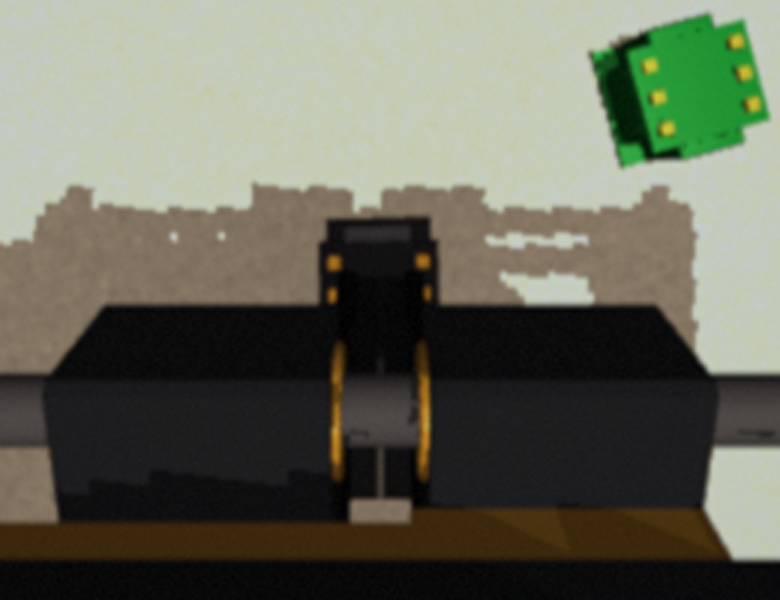

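The crop shows the jaws closing above the block. The depth puts the real fingertips at about tool y = −5 mm, not +25, so the real grasp point is about 30 mm behind the stated one. I use −24 mm for it from here on. I reopen, go 44 mm deeper and check the force.

Emit:
play_rows([
  [[0, 0.006, 0], [0, 0, 0]],
  [[0, 0.006, 0], [0, 0, 0]],
  [[0, 0.006, 0], [0, 0, 0]],
  [[0, 0.006, 0], [0, 0, 0]],
  [[0, 0.006, 0], [0, 0, 0]],
  [[0, 0.006, 0], [0, 0, 0]],
  [[0, 0.006, 0], [0, 0, 0]],
  [[0, 0.006, 0], [0, 0, 0]],
], gripper=0.06)

```text
time_s: 9.8
position: [0.4584, 0.3248, 0.0476]
tcp_rot: [[0.99, -0.036, -0.135], [0.14, 0.256, 0.957], [0.0, -0.966, 0.258]]
force: [0.6, 0.2, 0.3]
opening: 0.679
```

Emit:
play_rows([
  [[0, 0, -0.015], [0, 0, 0]],
  [[0, 0, -0.03], [0, 0, 0]],
  [[0, 0, -0.036], [0, 0, 0]],
  [[0, 0, -0.04], [0, 0, 0]],
  [[0, 0, -0.043], [0, 0, 0]],
  [[0, 0, -0.043], [0, 0, 0]],
])

```text
time_s: 10.55
position: [0.4583, 0.3248, 0.0045]
tcp_rot: [[0.99, -0.036, -0.135], [0.14, 0.256, 0.957], [0.0, -0.966, 0.258]]
force: [0.0, -0.3, -0.2]
opening: 0.689
```

Emit:
play_rows([
  [[0, 0, 0], [0, 0, 0]],
  [[0, 0, 0], [0, 0, 0]],
  [[0, 0, 0], [0, 0, 0]],
  [[0, 0, 0], [0, 0, 0]],
  [[0, 0, 0], [0, 0, 0]],
  [[0, 0, 0], [0, 0, 0]],
  [[0, 0, 0], [0, 0, 0]],
], gripper=0.02)

```text
time_s: 11.42
position: [0.4583, 0.3248, 0.0047]
tcp_rot: [[0.99, -0.036, -0.135], [0.14, 0.256, 0.956], [0.0, -0.966, 0.258]]
force: [-0.1, 0.1, 2.4]
opening: 0.343
```

Gripped at 29.8 mm, which matches the block. I lift and carry it to above the bay.

Emit:
play_rows([
  [[0, 0, 0.03], [0, 0, 0]],
  [[0, 0, 0.08], [0, 0, 0]],
  [[0, 0, 0.14], [0, 0, 0]],
  [[0.12, -0.401, 0.155], [0, 0, -0.212]],
  [[0.12, -0.401, 0.155], [0, 0, -0.212]],
  [[0.12, -0.401, 0.155], [0, 0, -0.212]],
  [[0.12, -0.401, 0.155], [0, 0, -0.212]],
  [[0.12, -0.401, 0.155], [0, 0, -0.212]],
  [[0.12, -0.401, 0.155], [0, 0, -0.212]],
  [[0.12, -0.401, 0.155], [0, 0, -0.212]],
])

```text
time_s: 12.68
position: [0.5789, -0.0794, 0.1591]
tcp_rot: [[0.997, 0.02, 0.071], [-0.074, 0.257, 0.964], [0.001, -0.966, 0.258]]
force: [1.1, 0.7, -1.6]
opening: 0.339
```

Emit:
play_rows([
  [[0, 0, 0], [0, 0, 0]],
  [[0, 0, 0], [0, 0, 0]],
  [[0, 0, 0], [0, 0, 0]],
])

```text
time_s: 13.05
position: [0.5773, -0.0746, 0.1592]
tcp_rot: [[0.998, 0.017, 0.068], [-0.07, 0.259, 0.963], [-0.001, -0.966, 0.259]]
force: [-0.4, 0.5, -1.0]
opening: 0.339
```

Run:
```python
from h import *
s,c,T=wrist();P=cloud(c,T);print(s['position'],s['opening'],np.round(s['tcp_rot'],3).tolist());d=c['depth'];np.savez('w6.npz',T=T,**c)
I=c['frame'][:,:,::-1];cv2.imwrite('pics/w6.png',cv2.resize(I,None,fx=1.5,fy=1.5))
m=(abs(P[...,0]-.58)<.06)&(P[...,1]>-.13)&(P[...,1]<.05)
for lo,hi in((.022,.040),(.05,.068)):
    k=m&(P[...,2]>lo)&(P[...,2]<hi);print(lo,k.sum(),rect(P[k]),np.median(P[k],0),P[k].min(0),P[k].max(0))
k=(abs(P[...,0]-.68)<.04)&(abs(P[...,1]+.045)<.02)&(P[...,2]>.1)&(P[...,2]<.14);print('blade',k.sum(),np.median(P[k],0) if k.any() else '')
```

```text
[ 0.57730035 -0.07457041  0.15921019] 0.33908129091543343 [[0.998, 0.017, 0.068], [-0.07, 0.259, 0.963], [-0.001, -0.966, 0.259]]
0.022 3887 (array([582.7, -30.9]), array([120.7,  69.7]), 85.9) [ 0.58076466 -0.0279527   0.02951356] [ 0.54416091 -0.09264686  0.02671928] [0.62105265 0.0312632  0.03886431]
0.05 1675 (array([583.7, -19.5]), array([74.7, 29.4]), 85.8) [ 0.58355356 -0.01516732  0.06140795] [ 0.56658686 -0.05722043  0.05813801] [0.60067992 0.01820231 0.06499147]
blade 1108 [ 0.68353317 -0.04693486  0.11901817]
```

View pics/w6.png

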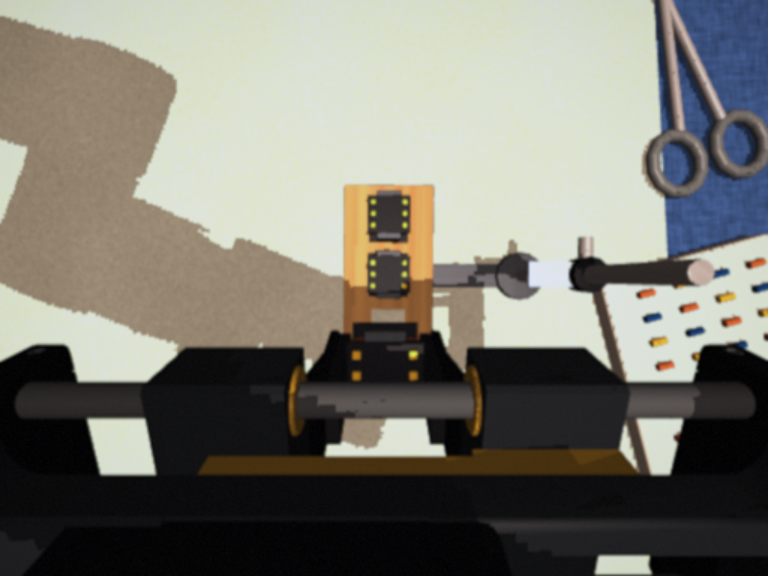

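Run:
```python
from h import *
d=dict(np.load('w6.npz'));T=d['T'];P=cloud(d,T)
k=np.zeros(P.shape[:2],bool);k[212:256,228:288]=1
q=P[k]
for lo,hi in((.17,.192),(.178,.190)):
    m=k&(P[...,2]>lo)&(P[...,2]<hi);p=P[m];print(m.sum(),rect(p),p.min(0),p.max(0),np.median(p,0))
for v in range(212,256,4):print(v,[(np.round(P[v,u]*1000).astype(int)).tolist() for u in (232,238,246,257,268,276,282)])
```

```text
1888 (array([578. , -73.7]), array([20. , 37.9]), 85.8) [ 0.5594689  -0.08452845  0.17000621] [ 0.59734084 -0.06322369  0.19196141] [ 0.57759964 -0.07361864  0.18595184]
1744 (array([577.9, -73.7]), array([20., 36.]), 85.8) [ 0.56016528 -0.08452845  0.1780621 ] [ 0.59611853 -0.06330911  0.18985011] [ 0.5774701  -0.07407738  0.18597981]
212 [[549, -72, 30], [555, -73, 28], [565, -73, 30], [578, -74, 30], [591, -75, 29], [600, -76, 29], [607, -77, 29]]
216 [[548, -77, 29], [565, -63, 157], [571, -63, 162], [578, -64, 160], [586, -65, 160], [591, -65, 157], [607, -81, 29]]
220 [[548, -82, 30], [565, -66, 158], [572, -63, 182], [578, -64, 183], [585, -64, 183], [591, -68, 156], [606, -86, 30]]
224 [[562, -67, 169], [565, -69, 156], [572, -65, 185], [580, -43, 341], [585, -66, 185], [591, -71, 157], [594, -69, 170]]
228 [[563, -67, 186], [567, -67, 186], [572, -67, 187], [578, -68, 186], [584, -69, 186], [589, -69, 187], [593, -69, 185]]
232 [[563, -69, 186], [567, -70, 186], [571, -70, 186], [578, -71, 185], [584, -71, 187], [589, -71, 186], [592, -71, 187]]
236 [[563, -72, 186], [567, -72, 188], [571, -72, 186], [578, -73, 187], [584, -73, 186], [589, -73, 188], [592, -74, 187]]
240 [[563, -74, 184], [566, -75, 185], [571, -74, 187], [577, -75, 185], [584, -75, 187], [589, -76, 186], [592, -76, 186]]
244 [[563, -76, 186], [566, -77, 186], [571, -77, 186], [577, -77, 186], [584, -78, 187], [588, -78, 186], [592, -79, 186]]
248 [[562, -79, 186], [566, -79, 187], [571, -79, 187], [577, -80, 187], [584, -80, 185], [588, -80, 187], [592, -81, 187]]
252 [[562, -81, 185], [566, -81, 187], [571, -82, 187], [577, -82, 186], [583, -83, 185], [588, -83, 187], [592, -83, 186]]
```

The block in hand and the row are now measured in the same view. The shift needed is about (+1.5, −2.5) mm, then down.

Emit:
play_rows([
  [[0.0015, -0.0025, -0.02], [0, 0, -0.002]],
  [[0.0015, -0.0025, -0.04], [0, 0, -0.002]],
  [[0.0015, -0.0025, -0.06], [0, 0, -0.002]],
  [[0.0015, -0.0025, -0.08], [0, 0, -0.002]],
  [[0.0015, -0.0025, -0.095], [0, 0, -0.002]],
  [[0.0015, -0.0025, -0.105], [0, 0, -0.002]],
  [[0.0015, -0.0025, -0.112], [0, 0, -0.002]],
  [[0.0015, -0.0025, -0.117], [0, 0, -0.002]],
  [[0.0015, -0.0025, -0.12], [0, 0, -0.002]],
  [[0.0015, -0.0025, -0.12], [0, 0, -0.002]],
])

```text
time_s: 14.35
position: [0.5799, -0.0788, 0.0396]
tcp_rot: [[0.997, 0.019, 0.071], [-0.074, 0.258, 0.963], [0.0, -0.966, 0.258]]
force: [-0.2, -0.9, -1.6]
opening: 0.343
```

Run:
```python
from h import *
s,c,T=wrist();P=cloud(c,T);print(s['position'],s['force'],np.round(s['tcp_rot'],3).tolist());np.savez('w7.npz',T=T,**c)
m=(abs(P[...,0]-.58)<.04)&(P[...,1]>-.13)&(P[...,1]<.05)
for lo,hi in((.054,.064),(.0640,.076)):
    k=m&(P[...,2]>lo)&(P[...,2]<hi);p=P[k];
    if len(p)>20: print(lo,len(p),rect(p),np.median(p,0),p.min(0),p.max(0))
I=c['frame'][:,:,::-1];cv2.imwrite('pics/w7.png',cv2.resize(I[130:290,160:360],None,fx=4,fy=4,interpolation=cv2.INTER_CUBIC))
```

```text
[ 0.5798714  -0.07881366  0.03959073] [-0.19508059 -0.85034322 -1.55222693] [[0.997, 0.019, 0.071], [-0.074, 0.258, 0.963], [0.0, -0.966, 0.258]]
0.054 5331 (array([583.6, -29.1]), array([94.8, 47.3]), 85.6) [ 0.58358078 -0.02538184  0.06137969] [ 0.55653216 -0.07771751  0.05404195] [0.60384691 0.01851276 0.06399781]
0.064 2070 (array([583.9, -39.2]), array([98.7, 50.2]), 84.0) [ 0.57965125 -0.07798916  0.06643674] [ 0.55483533 -0.08884302  0.0640017 ] [0.60489251 0.0113235  0.07594113]
```

View pics/w7.png

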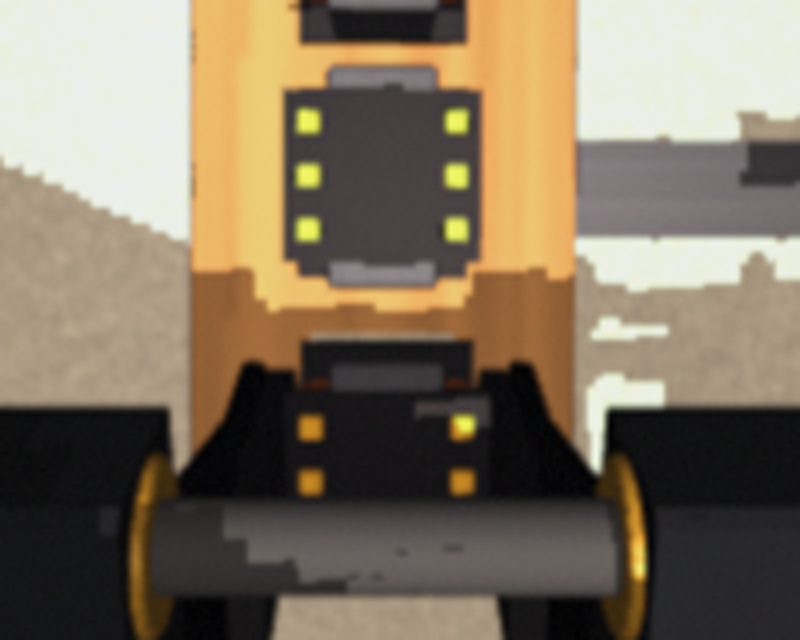

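Run:
```python
from h import *
d=dict(np.load('w7.npz'));T=d['T']
ya=np.radians(-4.15);X=np.array([np.cos(ya),np.sin(ya)]);Y=np.array([-X[1],X[0]])
for dz in(.003,.004,.005):
    n=[ray(d,T,(160+u/4,130+v/4),.0635)[:2]*1000 for u in(308,457) for v in(121,176,229)]
    h=[ray(d,T,(160+u/4,130+v/4),.0635+dz)[:2]*1000 for u in(311,462.5) for v in(428,483)]
    n=np.array(n);h=np.array(h)
    print(np.round(n@Y,1),np.round(h@Y,1),'x',(n@X).mean(),(h@X).mean(), 'dist mid',(n@Y)[[1,4]].mean()-(h@Y)[[1,3]].mean())
```

```text
[ 9.7  1.6 -6.3  9.6  1.5 -6.3] [-35.3 -43.4 -35.4 -43.5] x 583.5229250880717 584.0300985310975 dist mid 45.016758369079156
[ 9.7  1.6 -6.3  9.6  1.5 -6.3] [-35.1 -43.2 -35.2 -43.3] x 583.5229250880717 584.0285888042265 dist mid 44.769137785630285
[ 9.7  1.6 -6.3  9.6  1.5 -6.3] [-35.  -42.9 -35.  -43. ] x 583.5229250880717 584.0270790773557 dist mid 44.5215172021814
```

Run:
```python
from h import *
ya=np.radians(-4.15);X=np.array([np.cos(ya),np.sin(ya)]);Y=np.array([-X[1],X[0]])
for f,zh in(('w7',.0675),('w6',.188)):
    d=dict(np.load(f+'.npz'));T=d['T'];P=cloud(d,T)
    hsv=cv2.cvtColor(d['frame'],cv2.COLOR_RGB2HSV)
    m=((hsv[...,0]>12)&(hsv[...,0]<40)&(hsv[...,1]>150)&(hsv[...,2]>90)).astype(np.uint8)
    n,l,st,ce=cv2.connectedComponentsWithStats(m)
    print(f)
    for i in range(1,n):
        if 4<=st[i,4]<80 and 235<ce[i][0]<285:
            zm=np.median(P[l==i][:,2]); z=zh if ce[i][1]>215 else .0645
            p=ray(d,T,ce[i],z)[:2]*1000;print(np.round(ce[i],1),st[i,4],round(zm*1000,1),'X %.1f Y %.1f'%(p@X,p@Y))
```

```text
w7
[236.6  88.3] 36 63.4 X 572.6 Y 51.5
[274.1  88.7] 40 63.0 X 594.4 Y 51.2
[236.6 102.1] 39 63.3 X 572.5 Y 43.5
[273.6 102.1] 39 63.6 X 594.1 Y 43.5
[236.7 115.8] 37 63.3 X 572.5 Y 35.6
[273.9 115.9] 43 62.9 X 594.3 Y 35.5
[247.7 140.9] 18 30.0 X 578.9 Y 20.9
[265.4 142.4] 38 29.5 X 589.3 Y 20.0
[281.2 153.7] 32 29.8 X 598.6 Y 13.4
[237. 160.] 25 63.7 X 572.6 Y 9.8
[273.6 160. ] 24 63.2 X 594.1 Y 9.7
[281.2 166.6] 5 29.9 X 598.6 Y 5.8
[236.8 173.6] 19 63.7 X 572.5 Y 1.8
[281.  175.5] 8 29.4 X 598.5 Y 0.6
[273.5 175. ] 4 63.1 X 594.0 Y 0.9
[238.  186.7] 10 63.7 X 573.1 Y -5.9
[237.4 236.6] 35 68.0 X 572.8 Y -34.9
[274.9 236.5] 35 68.3 X 594.6 Y -34.9
[237.4 250.2] 38 68.3 X 572.8 Y -42.8
[275.  250.1] 37 68.2 X 594.7 Y -42.9
w6
[253.5 125. ] 4 29.5 X 577.9 Y 61.1
[266.4 125.7] 10 29.5 X 591.2 Y 60.4
[248.1 134.1] 8 63.1 X 572.3 Y 51.8
[269.9 134.1] 8 63.5 X 594.8 Y 51.8
[248.2 142. ] 10 63.2 X 572.4 Y 43.7
[269.3 142. ] 7 63.3 X 594.2 Y 43.7
[248.3 149.4] 9 63.2 X 572.5 Y 36.0
[269.1 149.9] 8 62.9 X 594.1 Y 35.6
[253.6 162.3] 11 30.0 X 578.0 Y 22.7
[264.8 163.3] 25 29.8 X 589.6 Y 21.7
[248.5 174.5] 4 63.3 X 572.7 Y 10.1
[269.5 175. ] 6 63.5 X 594.5 Y 9.6
[269.1 190.3] 9 63.3 X 594.1 Y -6.3
[237.4 236.5] 34 188.0 X 570.0 Y -30.7
[275.  236.4] 36 187.6 X 591.8 Y -30.6
[237.3 250.4] 32 188.2 X 570.0 Y -38.8
[275.3 250.2] 30 188.2 X 592.0 Y -38.6
```

The row's own spacing checks at 41.8 mm. The held block is 2.5 mm too far along −y and 4.9 mm up, with x and yaw good. I correct and set it down.

Emit:
play_rows([
  [[0, 0.0025, 0], [0, 0, 0]],
  [[0, 0.0025, -0.002], [0, 0, 0]],
  [[0, 0.0025, -0.0035], [0, 0, 0]],
  [[0, 0.0025, -0.0045], [0, 0, 0]],
  [[0, 0.0025, -0.0048], [0, 0, 0]],
  [[0, 0.0025, -0.0048], [0, 0, 0]],
  [[0, 0.0025, -0.0048], [0, 0, 0]],
])

```text
time_s: 15.28
position: [0.5799, -0.0763, 0.0348]
tcp_rot: [[0.997, 0.019, 0.071], [-0.074, 0.258, 0.963], [0.0, -0.966, 0.258]]
force: [-0.3, 0.1, -1.2]
opening: 0.34
```

```bash
cat > tags.py <<'E'
from h import *
ya=np.radians(-4.15);X=np.array([np.cos(ya),np.sin(ya)]);Y=np.array([-X[1],X[0]])
s,d,T=wrist();P=cloud(d,T);print(s['time_s'],s['position'],s['force'],s['opening'])
hsv=cv2.cvtColor(d['frame'],cv2.COLOR_RGB2HSV)
m=((hsv[...,0]>12)&(hsv[...,0]<40)&(hsv[...,1]>150)&(hsv[...,2]>90)).astype(np.uint8)
n,l,st,ce=cv2.connectedComponentsWithStats(m)
for i in range(1,n):
    zm=np.median(P[l==i][:,2])
    if 4<=st[i,4]<80 and .055<zm<.075:
        p=ray(d,T,ce[i],.0645)[:2]*1000;print(np.round(ce[i],1),st[i,4],round(zm*1000,1),'X %.1f Y %.1f'%(p@X,p@Y))
E
python3 tags.py
```

```text
15.275 [ 0.5798769  -0.07625848  0.03475024] [-0.31827466  0.11397521 -1.15435736] 0.3403306163945492
[236.5  89.8] 40 63.2 X 572.7 Y 51.4
[274.9  90. ] 44 62.9 X 594.4 Y 51.3
[236.3 103.9] 43 63.3 X 572.5 Y 43.6
[274.7 104. ] 41 63.0 X 594.3 Y 43.4
[236.4 117.9] 39 63.4 X 572.6 Y 35.7
[274.9 118.1] 41 63.4 X 594.4 Y 35.5
[274.9 163.7] 22 63.5 X 594.3 Y 9.7
[236.6 164. ] 21 63.3 X 572.5 Y 9.6
[236.2 177.8] 17 63.6 X 572.3 Y 1.7
[237.7 191.4] 9 63.0 X 573.1 Y -6.1
[237.4 236.6] 35 63.1 X 572.8 Y -32.0
[275.2 236.4] 38 62.8 X 594.5 Y -32.0
[237.4 250.2] 38 63.3 X 572.7 Y -39.8
[275.  250.1] 37 63.2 X 594.4 Y -39.8
```

Emit:
play_rows([
  [[0, -0.0004, -0.0004], [0, 0, 0]],
  [[0, -0.0004, -0.0007], [0, 0, 0]],
  [[0, -0.0004, -0.0007], [0, 0, 0]],
])

```text
time_s: 15.7
position: [0.5799, -0.0763, 0.0347]
tcp_rot: [[0.997, 0.019, 0.071], [-0.074, 0.258, 0.963], [0.0, -0.966, 0.259]]
force: [-0.5, 0.9, 5.1]
opening: 0.342
```

Emit:
play_rows([
  [[0, 0, 0.0005], [0, 0, 0]],
  [[0, 0, 0.0005], [0, 0, 0]],
  [[0, 0, 0.0005], [0, 0, 0]],
  [[0, 0, 0.0005], [0, 0, 0]],
], gripper=0.05)

```text
time_s: 16.2
position: [0.5798, -0.0767, 0.0344]
tcp_rot: [[0.997, 0.019, 0.071], [-0.074, 0.258, 0.963], [0.0, -0.966, 0.258]]
force: [-0.3, -0.6, -0.2]
opening: 0.566
```

Emit:
play_rows([
  [[0, 0, 0.01], [0, 0, 0]],
  [[0, 0, 0.03], [0, 0, 0]],
  [[0, 0, 0.06], [0, 0, 0]],
  [[0, 0, 0.1], [0, 0, 0]],
  [[0, 0, 0.12], [0, 0, 0]],
  [[0, 0, 0.12], [0, 0, 0]],
  [[0, 0, 0.12], [0, 0, 0]],
])

```text
time_s: 17.08
position: [0.5793, -0.0765, 0.1545]
tcp_rot: [[0.997, 0.019, 0.071], [-0.073, 0.258, 0.963], [-0.0, -0.966, 0.258]]
force: [0.3, 0.3, -0.6]
opening: 0.574
```

```bash
python3 tags.py
python3 - <<'E'
from h import *
s,c,T=wrist();P=cloud(c,T);np.savez('w8.npz',T=T,**c)
k=(abs(P[...,0]-.67)<.02)&(abs(P[...,1]+.046)<.012)&(P[...,2]>.1)&(P[...,2]<.14)&(c['frame'].min(-1)>150);print('blade',k.sum(),np.median(P[k],0),P[k].min(0),P[k].max(0))
l=(P[...,2]>.024)&(P[...,2]<.04)&(abs(P[...,0]-.58)<.06)&(P[...,1]>-.13)&(P[...,1]<.05);print('ledge',np.median(P[l][:,2]))
E
```

```text
17.075 [ 0.57933371 -0.07646776  0.15453607] [ 0.29793905  0.34739264 -0.64558225] 0.5741458622691911
[245.6 131.5] 11 63.1 X 572.5 Y 51.7
[267.2 131.5] 10 62.8 X 594.4 Y 51.6
[245.5 139.5] 12 63.3 X 572.4 Y 43.6
[267.2 139.5] 10 63.4 X 594.4 Y 43.6
[245.7 147. ] 7 63.3 X 572.6 Y 36.0
[267.1 147.1] 8 62.9 X 594.3 Y 35.9
[245.5 172.5] 4 63.9 X 572.2 Y 10.2
[267.2 173.2] 6 63.3 X 594.3 Y 9.4
[245.5 180.5] 4 63.5 X 572.2 Y 2.0
[267.5 180.5] 4 64.5 X 594.7 Y 1.9
[266.8 188.4] 5 63.3 X 593.9 Y -6.1
[246.1 213.6] 11 63.6 X 572.7 Y -31.9
[267.4 213.6] 13 63.3 X 594.5 Y -31.9
[246.  221.5] 12 62.5 X 572.6 Y -40.0
[267.5 221.5] 12 62.6 X 594.6 Y -40.0
[246.1 229.4] 11 63.4 X 572.6 Y -48.0
[267.3 229.1] 9 62.7 X 594.4 Y -47.8
blade 469 [ 0.67132309 -0.04741761  0.11801619] [ 0.65947649 -0.05773328  0.10843012] [ 0.68724596 -0.04004459  0.12034977]
ledge 0.029495428991732187
```

The spare is placed: its centre is at X 583.5, Y −40.0, against a row line of 583.4 and an ideal Y of about −40.2. Next is the loupe.

Run:
```python
from h import *
from rig import *
from scipy.spatial.transform import Rotation as R
s=read_state();A=np.array(s['tcp_rot']);a=np.radians(-85)
x=np.array([np.cos(a),np.sin(a),0]);y=np.array([0,0,-1.]);B=np.c_[x,y,np.cross(x,y)]
print((R.from_matrix(B)*R.from_matrix(A).inv()).as_rotvec(),np.array([.456,-.344,.19])-s['position'])
```

```text
[-0.20419163  0.19876829 -1.40098844] [-0.12304594 -0.26767648  0.03635272]
```

Emit:
play_rows([
  [[-0.02, 0, 0.05], [0, 0, 0]],
  [[-0.123, -0.268, 0.06], [-0.204, 0.199, -1.401]],
  [[-0.123, -0.268, 0.06], [-0.204, 0.199, -1.401]],
  [[-0.123, -0.268, 0.036], [-0.204, 0.199, -1.401]],
  [[-0.123, -0.268, 0.036], [-0.204, 0.199, -1.401]],
  [[-0.123, -0.268, 0.036], [-0.204, 0.199, -1.401]],
  [[-0.123, -0.268, 0.036], [-0.204, 0.199, -1.401]],
  [[-0.123, -0.268, 0.036], [-0.204, 0.199, -1.401]],
  [[-0.123, -0.268, 0.036], [-0.204, 0.199, -1.401]],
  [[-0.123, -0.268, 0.036], [-0.204, 0.199, -1.401]],
])

```text
time_s: 18.42
position: [0.4566, -0.3439, 0.1894]
tcp_rot: [[0.09, -0.002, 0.996], [-0.996, 0.0, 0.09], [-0.0, -1.0, -0.002]]
force: [-0.3, -0.1, -0.8]
opening: 0.58
```

Emit:
play_rows([
  [[0, 0, 0], [0, 0, 0]],
  [[0, 0, 0], [0, 0, 0]],
  [[0, 0, 0], [0, 0, 0]],
  [[0, 0, 0], [0, 0, 0]],
])

```text
time_s: 18.92
position: [0.4568, -0.3447, 0.1906]
tcp_rot: [[0.088, -0.001, 0.996], [-0.996, -0.002, 0.088], [0.002, -1.0, -0.001]]
force: [0.3, 0.1, 0.3]
opening: 0.572
```

Run:
```python
from h import *
s,c,T=wrist();P=cloud(c,T);np.savez('w9.npz',T=T,**c);print(s['time_s'],s['position'],np.round(s['tcp_rot'],3).tolist())
cv2.imwrite('pics/w9.png',cv2.resize(c['frame'][:,:,::-1],None,fx=1.5,fy=1.5))
m=(P[...,2]>.034)&(P[...,2]<.05)&(abs(P[...,0]-.49)<.12)&(abs(P[...,1]+.34)<.06)
p=P[m];print(len(p),rect(p),np.median(p,0))
for a,b in((.40,.42),(.42,.44),(.44,.46),(.46,.48),(.48,.49)):
    q=p[(p[:,0]>a)&(p[:,0]<b)]
    if len(q):print(a,len(q),q[:,1].min(),q[:,1].max(),np.median(q,0))
q=p[p[:,0]>.505];print('lens',cv2.minEnclosingCircle((q[:,:2]*1000).astype(np.float32)),np.median(q,0))
```

```text
18.925 [ 0.45676625 -0.344738    0.1905746 ] [[0.088, -0.001, 0.996], [-0.996, -0.002, 0.088], [0.002, -1.0, -0.001]]
3485 (array([ 488.8, -344.6]), array([154.3,  62.1]), 7.0) [ 0.52537899 -0.33723112  0.04094006]
0.4 90 -0.34176531360280293 -0.3263659277142165 [ 0.41550212 -0.33417543  0.04327772]
0.42 193 -0.34266710433728353 -0.3261731135191407 [ 0.43027714 -0.33458642  0.04327722]
0.44 203 -0.34350304440779306 -0.327200330308952 [ 0.44989536 -0.33527223  0.04332987]
0.46 215 -0.3443190367070656 -0.328148521467254 [ 0.4699729  -0.33613631  0.04330353]
0.48 114 -0.34476512497223444 -0.3290494893398278 [ 0.48494749 -0.33659754  0.04334267]
lens ((533.9382934570312, -339.1199645996094), 31.889713287353516) [ 0.53530492 -0.33901816  0.04062641]
```

View pics/w9.png

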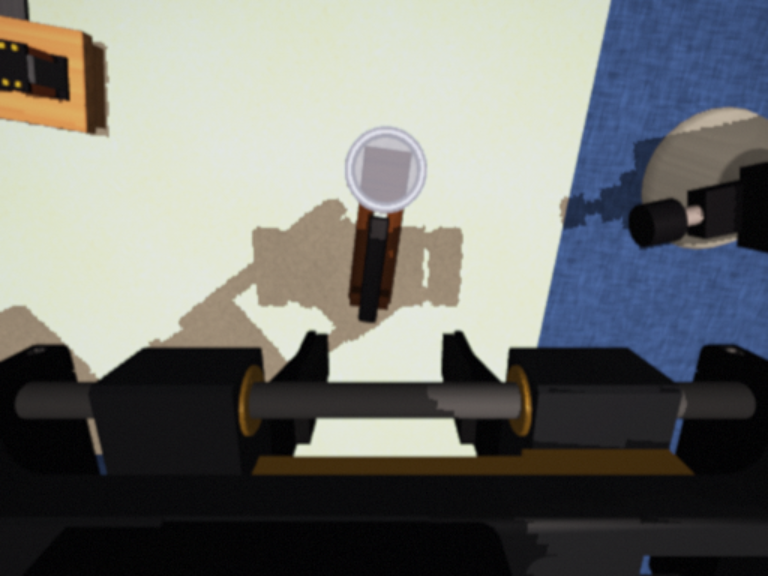

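The image shows the loupe with its lens at (385,168) and its handle running down to (368,320). Depth gives a yaw of −2.3° and the origin at (0.454, −0.336). I turn the jaws and go down.

Emit:
play_rows([
  [[0.002, 0.009, -0.05], [0, 0, -0.127]],
  [[0.002, 0.009, -0.1], [0, 0, -0.127]],
  [[0.002, 0.009, -0.13], [0, 0, -0.127]],
  [[0.002, 0.009, -0.15], [0, 0, -0.127]],
  [[0.002, 0.009, -0.165], [0, 0, -0.127]],
  [[0.002, 0.009, -0.173], [0, 0, -0.127]],
  [[0.002, 0.009, -0.177], [0, 0, -0.127]],
  [[0.002, 0.009, -0.177], [0, 0, -0.127]],
  [[0.002, 0.009, -0.177], [0, 0, -0.127]],
])

```text
time_s: 20.1
position: [0.4592, -0.336, 0.0142]
tcp_rot: [[-0.039, 0.0, 0.999], [-0.999, -0.003, -0.039], [0.003, -1.0, 0.0]]
force: [0.8, 0.5, 0.5]
opening: 0.578
```

Emit:
play_rows([
  [[0, 0, 0], [0, 0, 0]],
  [[0, 0, 0], [0, 0, 0]],
  [[0, 0, 0], [0, 0, 0]],
  [[0, 0, 0], [0, 0, 0]],
  [[0, 0, 0], [0, 0, 0]],
  [[0, 0, 0], [0, 0, 0]],
  [[0, 0, 0], [0, 0, 0]],
], gripper=0.005)

```text
time_s: 20.98
position: [0.4588, -0.3356, 0.0135]
tcp_rot: [[-0.039, -0.001, 0.999], [-0.999, -0.002, -0.039], [0.002, -1.0, -0.001]]
force: [0.4, 0.3, 0.7]
opening: 0.18
```

Emit:
play_rows([
  [[0, 0, 0.01], [0, 0, 0]],
  [[0, 0, 0.03], [0, 0, 0]],
  [[0, 0, 0.07], [0, 0, 0]],
  [[0, 0, 0.12], [0, 0, 0]],
  [[0, 0, 0.15], [0, 0, 0]],
  [[0, 0, 0.15], [0, 0, 0]],
])

```text
time_s: 21.72
position: [0.4602, -0.3369, 0.1666]
tcp_rot: [[-0.039, 0.004, 0.999], [-0.999, -0.007, -0.039], [0.007, -1.0, 0.004]]
force: [-0.6, -0.3, -1.4]
opening: 0.182
```

Emit:
play_rows([
  [[0.01, 0.05, 0], [0, 0, 0]],
  [[0.02, 0.1, 0], [0, 0, 0]],
  [[0.03, 0.15, 0], [0, 0, 0]],
  [[0.04, 0.2, -0.01], [0, 0, 0]],
  [[0.045, 0.24, -0.02], [0, 0, 0]],
  [[0.045, 0.257, -0.03], [0, 0, 0]],
  [[0.045, 0.257, -0.04], [0, 0, 0]],
  [[0.045, 0.257, -0.04], [0, 0, 0]],
  [[0.045, 0.257, -0.04], [0, 0, 0]],
  [[0.045, 0.257, -0.04], [0, 0, 0]],
])

```text
time_s: 22.98
position: [0.5042, -0.0798, 0.1239]
tcp_rot: [[-0.041, 0.0, 0.999], [-0.999, -0.002, -0.041], [0.002, -1.0, 0.0]]
force: [-0.7, -0.3, -1.1]
opening: 0.179
```

```bash
cat > lens.py <<'E'
from h import *
from rig import *
import sys
s,c,T=wrist();P=cloud(c,T);tag=sys.argv[1]
print(s['time_s'],s['position'],s['opening'],s['force'],np.round(s['tcp_rot'],3).tolist())
cv2.imwrite(f'pics/l{tag}.png',cv2.resize(c['frame'][:,:,::-1],None,fx=1.5,fy=1.5))
z0=s['position'][2]+.0235
m=(abs(P[...,2]-z0)<.012)&(abs(P[...,0]-.579)<.045)&(abs(P[...,1]+.082)<.045);p=P[m]
print('wrist lens',len(p),cv2.minEnclosingCircle((p[:,:2]*1000).astype(np.float32)),rect(p))
A=np.c_[p[:,:2]-[.579,-.082],np.ones(len(p))];print('plane',np.linalg.lstsq(A,p[:,2],rcond=None)[0],np.median(p[:,2]))
h=(abs(P[...,2]-z0-.007)<.01)&(P[...,0]<.548)&(P[...,0]>.505)&(abs(P[...,1]+.08)<.03)
if h.sum():print('handle',h.sum(),rect(P[h]),np.median(P[h],0))
k=(abs(P[...,0]-.67)<.02)&(abs(P[...,1]+.046)<.012)&(P[...,2]>.1)&(P[...,2]<.14)&(c['frame'].min(-1)>150)
if k.any():print('blade',k.sum(),np.median(P[k],0))
for n in('scene','top'):
    d=capture(n);Q=cloud(d,d['cam_to_world']);np.savez(f'{n}_{tag}.npz',**d)
    m=(abs(Q[...,2]-z0)<.012)&(abs(Q[...,0]-.579)<.045)&(abs(Q[...,1]+.082)<.045);p=Q[m]
    if len(p)>10:print(n,'lens',len(p),cv2.minEnclosingCircle((p[:,:2]*1000).astype(np.float32)),np.median(p,0))
    k=(abs(Q[...,0]-.669)<.01)&(abs(Q[...,1]+.046)<.01)&(Q[...,2]>.1)&(Q[...,2]<.14)
    if k.any():print(n,'blade',k.sum(),np.median(Q[k],0))
E
python3 lens.py 1
```

```text
22.975 [ 0.50421902 -0.07977596  0.12388987] 0.17863253192102782 [-0.6758765  -0.33201736 -1.11185099] [[-0.041, 0.0, 0.999], [-0.999, -0.002, -0.041], [0.002, -1.0, 0.0]]
wrist lens 13557 ((572.5547485351562, -81.04177856445312), 39.24065399169922) (array([575.5, -85.7]), array([73. , 63.8]), 31.6)
plane [-0.00990316 -0.00017383  0.15096599] 0.15091296430298934
handle 2587 (array([524.8, -77. ]), array([43.2, 34.3]), 18.7) [ 0.5210917  -0.08092969  0.15360023]
scene lens 353 ((574.17919921875, -80.87633514404297), 40.438987731933594) [ 0.58124784 -0.07980503  0.1528566 ]
scene blade 27 [ 0.6715294  -0.04785957  0.11949667]
top lens 242 ((579.5833740234375, -82.01329040527344), 31.13523292541504) [ 0.59281994 -0.08932611  0.15055509]
top blade 50 [ 0.66917504 -0.04571008  0.11785323]
```

The picture limit is reached, so I go on with numbers only. I refine the lens circle and the tilt from depth.

```bash
cat > lens2.py <<'E'
from h import *
from scipy.optimize import least_squares
s,c,T=wrist();P=cloud(c,T);z0=s['position'][2]+.0235
print(s['time_s'],s['position'],s['opening'],np.abs(s['qvel']).max())
m=(abs(P[...,2]-z0-.003)<.006)&(P[...,0]>.540)&(P[...,0]<.63)&(abs(P[...,1]+.082)<.045)
m=cv2.morphologyEx(m.astype(np.uint8),cv2.MORPH_OPEN,np.ones((3,3)))
cs=max(cv2.findContours(m,0,1)[0],key=cv2.contourArea)[:,0];q=np.array([ray(c,T,u,z0+.004)[:2] for u in cs])*1000
q=q[q[:,0]>562]
r=least_squares(lambda x:np.hypot(q[:,0]-x[0],q[:,1]-x[1])-x[2],[579,-82,32],loss='soft_l1');print('circle',r.x,len(q))
cx,cy=r.x[:2]/1000
p=P[(m>0)&(np.hypot(P[...,0]-cx,P[...,1]-cy)<.031)]
rr=np.hypot(p[:,0]-cx,p[:,1]-cy)
for lab,k in(('all',rr<.031),('rim',rr>.026)):
    a=p[k];print(lab,len(a),np.linalg.lstsq(np.c_[a[:,0]-cx,a[:,1]-cy,np.ones(len(a))],a[:,2],rcond=None)[0],np.median(a[:,2]))
b=(abs(P[...,0]-.67)<.012)&(abs(P[...,1]+.0465)<.006)&(P[...,2]>.1)&(P[...,2]<.14);print('blade',b.sum(),np.median(P[b],0) if b.any() else '')
# handle/table references
t=P[(abs(P[...,2])<.008)&(P[...,1]<-.15)&(P[...,0]>.5)];print('table',len(t),np.linalg.lstsq(np.c_[t[:,0]-.58,t[:,1]+.2,np.ones(len(t))],t[:,2],rcond=None)[0] if len(t) else '')
E
python3 lens2.py
```

```text
23.125 [ 0.5040331  -0.07918473  0.1238746 ] 0.1787642515193953 0.2944032335385089
circle [579.41769531 -82.5636889   31.52191072] 260
all 12155 [-5.34231417e-06 -9.35907884e-04  1.50847199e-01] 0.15084773043815042
rim 3632 [-0.00116226 -0.00098088  0.15085649] 0.15085214266995853
blade 0 
table 33793 [-0.00320883 -0.00291903  0.00038061]
```

Emit:
play_rows([
  [[-0.0003, 0.0005, -0.01], [0, 0, 0]],
  [[-0.0003, 0.0005, -0.02], [0, 0, 0]],
  [[-0.0003, 0.0005, -0.027], [0, 0, 0]],
  [[-0.0003, 0.0005, -0.0304], [0, 0, 0]],
  [[-0.0003, 0.0005, -0.0304], [0, 0, 0]],
  [[-0.0003, 0.0005, -0.0304], [0, 0, 0]],
  [[-0.0003, 0.0005, -0.0304], [0, 0, 0]],
  [[-0.0003, 0.0005, -0.0304], [0, 0, 0]],
  [[-0.0003, 0.0005, -0.0304], [0, 0, 0]],
])

```text
time_s: 24.3
position: [0.5036, -0.0782, 0.0933]
tcp_rot: [[-0.039, -0.001, 0.999], [-0.999, -0.002, -0.039], [0.002, -1.0, -0.0]]
force: [-0.6, 0.7, -1.8]
opening: 0.179
```

```bash
python3 lens2.py
python3 - <<'E'
from h import *
from rig import *
for n in('top','scene'):
    B=[];L=[]
    for i in range(4):
        d=capture(n);Q=cloud(d,d['cam_to_world']);f=d['frame'].min(-1)
        k=(Q[...,0]>.661)&(Q[...,0]<.678)&(abs(Q[...,1]+.047)<.006)&(Q[...,2]>.1)&(Q[...,2]<.135);B.append(np.median(Q[k][:,2]))
        r=np.hypot(Q[...,0]-.579,Q[...,1]+.082);k2=(r<.029)&(abs(Q[...,2]-.12)<.015);L.append(np.median(Q[k2][:,2]))
    print(n,'blade top',np.mean(B),k.sum(),'lens top',np.mean(L),k2.sum())
    if n=='top':
        for nm,b in dict(flux=(110,140,132,162),reel=(365,133,392,157)).items():
            q=Q[b[1]:b[3],b[0]:b[2]].reshape(-1,3);q=q[(q[:,2]>.024)&(q[:,2]<.045)];print(nm,rect(q))
E
```

```text
24.3 [ 0.50360883 -0.07815797  0.09328726] 0.1793704061299769 0.10197858616381232
circle [578.96531444 -81.49540168  31.51295051] 263
all 12125 [-0.00018743 -0.00076212  0.12023139] 0.12023180520757523
rim 3594 [-7.98494125e-05 -3.50131216e-04  1.20233886e-01] 0.1202378580657441
blade 0 
table 34384 [-0.00167528 -0.00245911  0.00034627]
top blade top 0.11825668648935911 33 lens top 0.11988254016339889 218
flux (array([691.8, 335.6]), array([32.7, 35.6]), 64.3)
reel (array([ 704. , -321.3]), array([46.2, 46.6]), 78.7)
scene blade top 0.11969556134123847 20 lens top 0.12214673606775242 223
```

Emit:
play_rows([
  [[0.0001, -0.0005, 0.0004], [0, 0, 0]],
  [[0.0001, -0.0005, 0.0004], [0, 0, 0]],
  [[0.0001, -0.0005, 0.0004], [0, 0, 0]],
  [[0.0001, -0.0005, 0.0004], [0, 0, 0]],
  [[0.0001, -0.0005, 0.0004], [0, 0, 0]],
  [[0.0001, -0.0005, 0.0004], [0, 0, 0]],
  [[0.0001, -0.0005, 0.0004], [0, 0, 0]],
  [[0.0001, -0.0005, 0.0004], [0, 0, 0]],
])

```text
time_s: 25.75
position: [0.5036, -0.0787, 0.0935]
tcp_rot: [[-0.039, -0.001, 0.999], [-0.999, -0.002, -0.039], [0.002, -1.0, -0.001]]
force: [0.2, 0.1, -0.7]
opening: 0.183
```

```bash
python3 lens2.py
python3 - <<'E'
from rig import *
s=read_state();print(s['force'],s['qvel'],s['opening'],s['time_s'])
print(hand_in())
E
```

```text
25.75 [ 0.50364809 -0.07865586  0.0935485 ] 0.1826330932008722 0.055630309460021524
circle [579.04727516 -82.02033815  31.49935792] 262
all 12158 [ 0.0002488  -0.00060728  0.12047282] 0.12047155935570149
rim 3625 [ 0.00062219 -0.00015397  0.12047869] 0.12049019928927238
blade 0 
table 34461 [-0.00164765 -0.00249438  0.00034566]
[ 0.13964934  0.17205119 -1.56744563] [-0.04313823 -0.00685926  0.0010323  -0.02054002  0.06307915 -0.02943484] 0.1825321960937954 25.8
the job is handed in; nothing more can be done
None
```

I placed the spare in the end bay and let go of it. I handed the job in at 25.8 s, holding the loupe level over the spare.

**Spare:** measured after letting go, it was within about 0.3 mm of the row line across the ledge. Its spacing to the neighbour was about 42 mm, with yaw matching the row. I did not re-measure it after bringing the loupe in, because the lens covers it.

**Loupe:** the lens centre measured (579.0, −82.0) mm against a target of (579.1, −82.1) mm, and the lens was level to about 0.1°. The arm was practically still, and the outside force matched little more than the loupe's weight.

**Focal height:** the cameras disagreed slightly here. The lens top should stand 2.5 mm above the blade top. Allowing for the last 0.4 mm raise, the readings come to about 2.0 mm (top), 2.9 mm (scene) and 2.5 mm (wrist). I took their middle, so the height is uncertain by about 0.5 mm. The wrist camera could no longer see the blade in the final pose.

**Problems on the way:**
- **First grasps:** the first two closings shut above the block without touching it. The real fingertips were about 30 mm further back than described, so I corrected from depth.
- **Blade clearance:** I gripped the spare with a 15° lean so the gripper body cleared the pointer blade.
- **Pictures:** the 12-picture limit was reached before the last view, so the final loupe checks are numbers only.

**Left alone:** the flux bottle and the reel measured within about 1 mm of where they started. The two row transformers showed no shift.

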